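Roll the rolling pin up to the stop strip

TASK

Roll the wooden rolling pin (the one with a knob handle at each end) sideways until it lies against the aluminium stop strip in the middle of the shelf, so that it cannot wander off. Roll it with your hand on top of the barrel: do not grip it, lift it or push it from behind. Leave the plain wooden rod on the other side of the strip and the cookie jar where they are.

Things in the scene. Friction and masses are not known exactly. Their poses are not given: they have to be found in the camera images.
- rolling_pin: Wooden rolling pin lying level, 0.4 kg: barrel 60 mm in diameter, 180 mm long, a 26 mm knob handle at each end, 270 mm over all. Origin: barrel centre, 30 mm above the shelf (barrel top 60 mm); x along the pin, y and z turn as it rolls. Starts 45 to 100 mm clear of the strip, parallel within 5 degrees, left or right of it. Rolls half as far as a hand pressed on top; may coast a little.
- stop_strip: Aluminium strip fixed to the shelf between pin and rod, pointing away from the robot: 300 mm long (its x axis), 25 mm wide (its y axis, to the left), 25 mm high; may be turned up to 15 degrees. Origin: centre of its underside, on the shelf. A pin lying against its left or right side has its axis 42.5 mm from the strip's centre line.
- plain_rod: Bystander: plain wooden rod without handles, 45 mm in diameter, 180 mm long, lying on the other side of the strip from the rolling pin, roughly parallel to it. Origin: rod centre, on its axis, 22.5 mm above the shelf; x along the rod. Rolls easily when touched.
- cookie_jar: Bystander: glass cookie jar with a steel twist cap, standing at the left of the work, 124 mm in diameter and 166 mm high. Origin: the centre of its underside; z up.

How it is judged:
By the outcome, as a careful person would: the job done as asked, in the order asked, and still so for the second after the job is handed in, with the robot touching nothing.
It also fails if it takes over 51 s, if anything falls off the work surface, if the arm or the gripper's body presses on something with over 40 N, if the wrist force passes 120 N, or if a joint passes its speed limit or range.

ROBOT

A 6-joint arm with a two-finger parallel gripper is mounted at the origin on the work surface. World frame = base frame: x ahead of the robot, y to its left, z up, the work surface at z = 0. Lengths are in m, angles in degrees, forces in N, time in s.
With the tool pointing down it reaches from about 0.425 to 1.125 m from the base axis. Payload 14.9 kg.
Tool frame: the origin (TCP) lies midway between the tips of the shut fingers; the grasp point (between the pads) lies 19 mm behind it (hold_point_z is the distance from the TCP to the grasp point, in m); z points along the fingers, y is the line along which they close (so a half turn about z gives the same grasp; the last joint's range is limited). The gripper opens to 91 mm and grips with 3 to 60 N. Pads are 32 mm wide; open, the fingers measure 118 mm over their backs; the gripper's body (76 mm by 178 mm) begins 60 mm behind the grasp point.
Start: joints at [-68.142, 21.709, 99.362, -0, 58.929, -1.908], TCP at [0.282, -0.641, 0.214] pointing down, gripper open.
Joint ranges: [-158.91, 158.91], [-42.39, 125.64], [0.06, 152.35], [-60.88, 240.88], [17.5, 164.5], [-176.32, 176.32]. Speed limits (degrees/s): [108.29, 108.29, 136.94, 180, 180, 180].

INTERFACE

Orientations are given as [roll, pitch, yaw] about the fixed x, y, z axes, in that order (R = Rz(yaw) Ry(pitch) Rx(roll)).
In Python, from rig import * gives the robot as it stands. Calls block until the motion is done:
- move_pose(position, orientation): joint-space move of the TCP to a pose.
- line_to(position, frame=None, max_speed=0.15, contact_N=None): straight line of the TCP; frame=None keeps the orientation; max_speed is the mean speed in m/s. With contact_N (N) it stops when the force on the tool has changed by that much, and returns True; else False.
- move_joints(angles): joint-space move.
- set_gripper(opening, grip_force=None): finger opening in m; grip_force is the grip in N (None keeps the last); returns when the fingers have stopped.
- wait(seconds).
- inverse_kinematics(position, orientation): joint angles nearest the present ones, or None.
- get_obs(): the state.
- grab_frame(name): name is "scene" or "top"; returns the picture (420x560x3 uint8, red, green, blue); there is no depth.
- camera_params(name): a dict with "camera_matrix" (3x3 intrinsics, pixels), "k1" (the pictures are not rectified: a ray, as slopes to the right and down, at radius r is drawn at 1 + k1 r^2 times it, then the intrinsics apply), "camera_from_world" (4x4, takes a point from world to camera coordinates). Camera axes: x right, y down, z forward; pixel columns grow to the right and rows downward; lengths in m; the calibration is good to about 2 mm. A picture is of the moment at which its call begins. camera_params takes no time and is no camera call.
A pose or a line that the arm cannot do raises Unreachable and nothing moves.
- hand_in(): hands the job in; it is judged then, once.
The state is a dict: "time": time; "q": joint angles; "dq": joint speeds; "joint_efforts": joint torques, N m; "eef_pos": TCP position; "orientation": TCP orientation; "contact_force": force on the tool from outside, world axes, zero at the start; "ft_torque": the same for the moment, N m; "finger_gap": finger opening in m; "finger_force": force on a finger pad.
Only numpy, scipy, OpenCV 4.12 (cv2) and the standard library are available. Lean on these libraries where they do the work, as an engineer would, in place of code of your own. Each camera call takes 0.05 s, during which the arm holds its last target. There are 200 camera calls.

## Working session

There is one attempt and no reset: what is moved stays moved. The work goes in short steps, each a Python script; the robot and the scene stay as the last script left them, time stands still between calls to the robot, and variables do not carry over. Pictures are saved under pics/ and viewed, at most 10 in all, crops included, and the job is handed in when it is done.

```bash
mkdir -p pics
cat > h.py <<'E'
from rig import *
import numpy as np, cv2
def shot(n,f):
    im=grab_frame(n); cv2.imwrite('pics/'+f,cv2.cvtColor(im,cv2.COLOR_RGB2BGR)); return im
def ray(n,uv):
    p=camera_params(n);K=np.array(p["camera_matrix"]);T=np.array(p["camera_from_world"])
    d=cv2.undistortPoints(np.array(uv,float).reshape(-1,1,2),K,np.array([p["k1"],0,0,0.]))[:,0]
    R=T[:3,:3];c=-R.T@T[:3,3]
    return c,np.c_[d,np.ones(len(d))]@R
def onplane(n,uv,z):
    c,d=ray(n,uv); return c+d*((z-c[2])/d[:,2])[:,None]
E
python3 - <<'E'
from h import *
shot('top','top0.png');shot('scene','scene0.png')
for n in('top','scene'):
    c,d=ray(n,[[280,210]]);print(n,c,d,camera_params(n)['k1'])
print(get_obs())
E
```

```text
top [0.47694817 0.19799315 1.05125898] [[ 9.76393277e-02 -2.14260782e-04 -9.95275112e-01]] 0.017527058496992206
scene [1.43383237 0.43483421 0.96259132] [[-0.68361708 -0.20386841 -0.70082604]] -0.09884694022725714
{'time': 0.1, 'q': array([-6.81397610e+01,  2.17355597e+01,  9.93932737e+01,  1.31469762e-04,
        5.89266180e+01, -1.91014753e+00]), 'dq': array([ 0.05180627, -0.10529088, -0.0563454 ,  0.1018774 , -0.03457288,
        0.04364193]), 'joint_efforts': array([ 3.87413993e-04, -7.65032029e+01, -4.35294771e+01,  6.52153138e-02,
        3.97793320e-02,  1.19953805e-05]), 'eef_pos': array([ 0.28198812, -0.64029854,  0.2133445 ]), 'orientation': array([-1.79944583e+02, -1.96079151e-03,  2.37703176e+01]), 'contact_force': array([-0.20801601,  0.37540683,  0.26230036]), 'ft_torque': array([ 0.00443063, -0.01979646, -0.046952  ]), 'finger_force': 0.0, 'finger_gap': 0.09120662844218251}
```

View pics/top0.png

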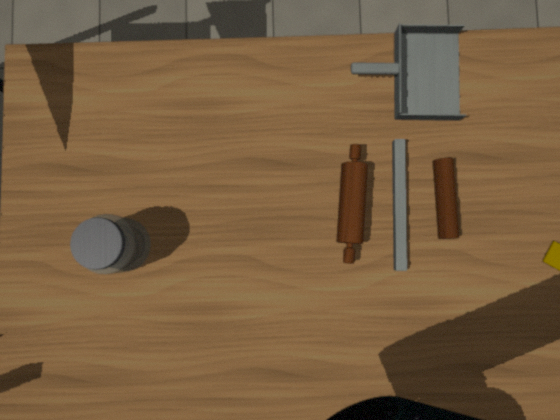

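View pics/scene0.png

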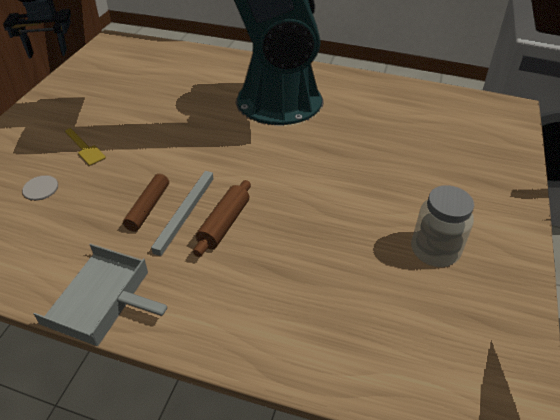

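The top view shows the pin left of the strip, with knobs near (355,150) and (349,256). The strip runs from (400,139) to (401,270), the plain rod is at (446,198) and the jar is far left at (105,243). A dustpan lies at the far end. Next I measure with masks.

```bash
cat >> h.py <<'E'
def axis_fit(P):
    """centre (mid-extent), angle of x axis, length, width from minAreaRect of xy points"""
    (c,(w,h),a)=cv2.minAreaRect(P[:,:2].astype(np.float32)*1000)
    if w<h: w,h,a=h,w,a+90
    a=(a+90)%180-90
    return np.array(c)/1000,a,w,h
def contour(mask):
    cs,_=cv2.findContours(mask.astype(np.uint8),cv2.RETR_EXTERNAL,cv2.CHAIN_APPROX_NONE)
    return max(cs,key=cv2.contourArea)[:,0]
def measure(im,n='top'):
    hsv=cv2.cvtColor(im,cv2.COLOR_RGB2HSV);i=im.astype(int);r={}
    wood=(i[...,0]-i[...,2]>25)&(i[...,0]>1.75*i[...,1])
    grey=(hsv[...,1]<60)&(hsv[...,2]>75)
    X=np.arange(560)[None];Y=np.arange(420)[:,None]
    for k,m,z in(('pin',wood&(X<394)&(X>310)&(Y>130)&(Y<280),.03),('rod',wood&(X>412)&(X<490)&(Y>130)&(Y<280),.0225),('strip',grey&(X>385)&(X<415)&(Y>125)&(Y<285),.025)):
        m=cv2.morphologyEx(m.astype(np.uint8),cv2.MORPH_OPEN,np.ones((3,3)))
        r[k]=axis_fit(onplane(n,contour(m),z))
    return r
def rel(r):
    c,a=r['strip'][:2];t=np.radians(a);u=np.array([np.cos(t),np.sin(t)]);v=np.array([-u[1],u[0]])
    for k in('pin','rod'):
        d=r[k][0]-c;print(k,'along %.4f across %.4f rel.angle %.1f'%(d@u,d@v,r[k][1]-a))
    return c,a,u,v
E
python3 - <<'E'
from h import *
im=cv2.cvtColor(cv2.imread('pics/top0.png'),cv2.COLOR_BGR2RGB)
r=measure(im)
for k in r:print(k,r[k])
rel(r)
print(im[200,352],im[150,355],im[200,320],im[200,400],im[200,446])
# cross-check knobs in scene view
print(onplane('top',[[355,150],[349,256]],.03),onplane('scene',[[201,247],[246,187]],.03))
E
```

```text
pin (array([0.55076227, 0.06391348]), -2.3426361083984375, 4.5544047355651855, 4.475142955780029)
rod (array([ 0.65409497, -0.17014856]), 88.23355865478516, 9.140524864196777, 4.6007184982299805)
strip (array([ 0.58435443, -0.07323207]), -2.1861801147460938, 297.35968017578125, 26.86676025390625)
pin along -0.0388 across 0.1358 rel.angle -0.2
rod along 0.0734 across -0.0942 rel.angle 90.4
[98 58 32] [94 55 26] [137 104  68] [120 122 116] [86 50 23]
[[0.70931737 0.02339893 0.03      ]
 [0.46996358 0.04726486 0.03      ]] [[0.69990902 0.02351696 0.03      ]
 [0.46907284 0.05256574 0.03      ]]
```

```bash
sed -i 's/1.75\*/1.52*/' h.py
python3 - <<'E'
from h import *
im=cv2.cvtColor(cv2.imread('pics/top0.png'),cv2.COLOR_BGR2RGB)
r=measure(im)
for k in r:print(k,r[k])
rel(r)
E
```

```text
pin (array([0.58959253, 0.03518593]), -6.044837951660156, 268.34197998046875, 57.795406341552734)
rod (array([ 0.59611444, -0.177011  ]), 0.402054101228714, 180.51918029785156, 45.32914352416992)
strip (array([ 0.58435443, -0.07323207]), -2.1861801147460938, 297.35968017578125, 26.86676025390625)
pin along 0.0011 across 0.1085 rel.angle -3.9
rod along 0.0157 across -0.1033 rel.angle 2.6
```

Sizes match what is given: pin 268x58 mm, rod 180x45, strip 297x27. The pin must roll 66 mm to the right. I'll open the fingers along the pin axis so there are two contacts on top, then do short strokes that also square it up by about 4°.

```bash
cat >> h.py <<'E'
def stroke(c,pa,sa,v,d,N=8,off=None,along=0.):
    """c pin centre, pa pin angle, sa end angle, v unit left of strip, roll pin by d toward -v"""
    off=d/2+.001 if off is None else off
    u=np.array([v[1],-v[0]])
    s=np.array(c)+off*v+along*u; e=s-2*d*v
    o0=[180,0,90+pa];o1=[180,0,90+sa]
    move_pose([*s,.10],o0)
    line_to([*s,.068],max_speed=.1)
    hit=line_to([*s,.050],max_speed=.02,contact_N=N)
    o=get_obs();print('hit',hit,o['eef_pos'],o['contact_force'],'t',o['time'])
    if not hit: return line_to([*s,.10])
    z=o['eef_pos'][2]
    line_to([*e,z],frame=o1,max_speed=.04)
    wait(.3);o=get_obs();print('end',o['eef_pos'],o['contact_force'])
    line_to([*e,.10],max_speed=.1);print('t',get_obs()['time'])
E
python3 - <<'E'
from h import *
im=cv2.cvtColor(cv2.imread('pics/top0.png'),cv2.COLOR_BGR2RGB)
r=measure(im);c,a,u,v=rel(r)
set_gripper(.085)
move_pose([.59,.05,.16],[180,0,84])
stroke(r['pin'][0],r['pin'][1],a,v,.020)
shot('top','top1.png');shot('scene','scene1.png')
E
```

```text
pin along 0.0011 across 0.1085 rel.angle -3.9
rod along 0.0157 across -0.1033 rel.angle 2.6
hit True [0.59026663 0.04621378 0.06009795] [-2.95694028 -0.41505669  9.66398277] t 4.4583
end [0.58797636 0.00627552 0.06007085] [-5.23278242  0.11594936  9.20021669]
t 6.4583
```

View pics/scene1.png

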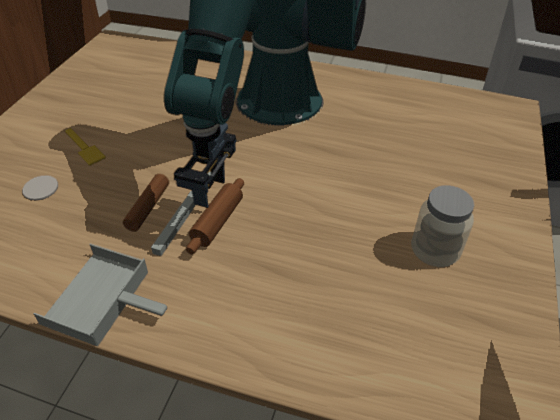

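View pics/top1.png

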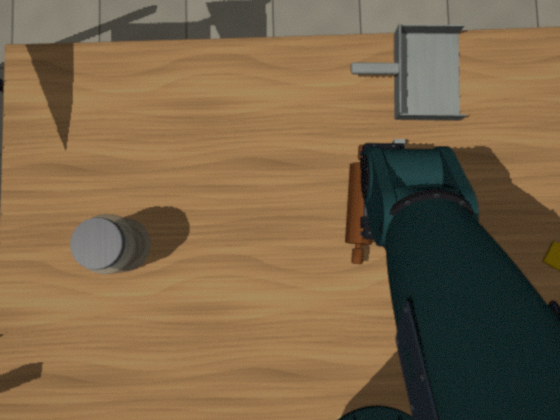

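The pin rolled about 20 mm and looks squared up: near knob (349,256) → (357,256) in the top view. The arm hides it in the top view but it is clear in the scene view, so I measure there, correcting bias against the first pair of pictures.

```bash
cat >> h.py <<'E'
def scene_pin(im,X0=185):
    i=im.astype(int);Y,X=np.mgrid[:420,:560]
    m=(i[...,0]-i[...,2]>25)&(i[...,0]>1.52*i[...,1])&(X<260)&(Y>175)&(Y<262)&(X>140)
    m=cv2.morphologyEx(m.astype(np.uint8),cv2.MORPH_OPEN,np.ones((3,3)))
    # keep blobs right of the strip line (213,172)-(157,252)
    m&=((X-213)+(Y-172)*0.7>6).astype(np.uint8)
    return axis_fit(onplane('scene',contour(m),.03))
E
python3 - <<'E'
from h import *
L=lambda f:cv2.cvtColor(cv2.imread('pics/'+f),cv2.COLOR_BGR2RGB)
r=measure(L('top0.png'));c,a,u,v=rel(r)
for f in('scene0.png','scene1.png'):
    p=scene_pin(L(f));d=p[0]-c;print(p,d@u,d@v,p[1]-a)
E
```

```text
pin along 0.0011 across 0.1085 rel.angle -3.9
rod along 0.0157 across -0.1033 rel.angle 2.6
(array([0.55741626, 0.03696363]), -5.644721984863281, 224.23486328125, 63.150367736816406) -0.031122175746026163 0.10908788688341968 -3.4585418701171875
(array([0.50568216, 0.02764869]), 17.03874969482422, 118.93107604980469, 47.132041931152344) -0.08246328655875938 0.09780624540607627 19.224929809570312
```

Run:
```python
from h import *
r=measure(cv2.cvtColor(cv2.imread('pics/top0.png'),cv2.COLOR_BGR2RGB));c,a,u,v=rel(r)
stroke(c+.089*v,a-.5,a,v,.022)
move_pose([.42,-.42,.16],[180,0,60])
im=shot('top','top2.png');r2=measure(im)
for k in r2:print(k,r2[k])
rel({**r2,'strip':r['strip']});print(get_obs()['time'])
```

```text
pin along 0.0011 across 0.1085 rel.angle -3.9
rod along 0.0157 across -0.1033 rel.angle 2.6
hit True [0.58846359 0.02773455 0.06008383] [-2.07105307  0.48287615  9.12642304] t 7.8083
end [ 0.58496993 -0.0160992   0.06003189] [-12.10158381   1.37932295  15.40369674]
t 9.9083
pin (array([ 0.58633527, -0.00602179]), -5.392280578613281, 268.4334716796875, 58.516456604003906)
rod (array([ 0.59608295, -0.17683591]), 0.7319812178611755, 180.62368774414062, 44.8918571472168)
strip (array([ 0.58439429, -0.07218847]), -2.1861801147460938, 297.35968017578125, 28.955488204956055)
pin along -0.0006 across 0.0672 rel.angle -3.2
rod along 0.0157 across -0.1031 rel.angle 2.9
11.575
```

View pics/top2.png

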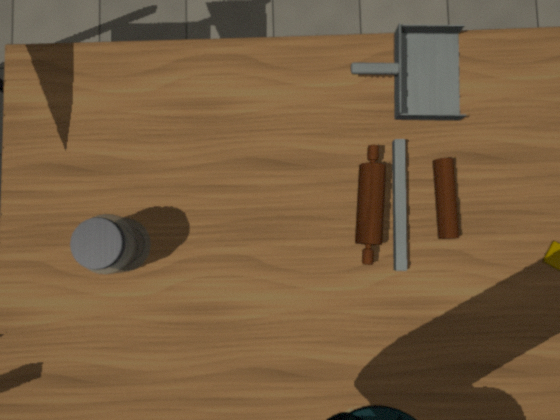

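The pin is now 67 mm from the strip line, so 25 mm remain, but it is still skewed about 3° with the far end leading. Rod and jar are undisturbed. Next I stroke on the trailing (near) half of the barrel so that it closes flush.

Run:
```python
from h import *
r=measure(cv2.cvtColor(cv2.imread('pics/top0.png'),cv2.COLOR_BGR2RGB));c,a,u,v=rel(r)
set_gripper(.04)
pa=a-3.2; s=np.sin(np.radians(3.2))
move_pose([.54,0,.14],[180,0,90+pa])
al=-.045
stroke(c+(.0672-al*s)*v,pa,a,v,.022,N=10,along=al)
move_pose([.42,-.42,.16],[180,0,60])
im=shot('top','top3.png');r2=measure(im)
for k in r2:print(k,r2[k])
rel({**r2,'strip':r['strip']});print(get_obs()['time'])
```

```text
pin along 0.0011 across 0.1085 rel.angle -3.9
rod along 0.0157 across -0.1033 rel.angle 2.6
hit True [0.54271879 0.01015791 0.06004893] [-3.17471876  0.38586684 10.75313115] t 15.3
end [ 0.53964667 -0.03367739  0.05999067] [-9.96074252  1.4418889  14.88026989]
t 17.4
pin (array([ 0.58359717, -0.02652261]), -5.075103759765625, 268.13934326171875, 57.80316162109375)
rod (array([ 0.59602264, -0.17678928]), 0.470602810382843, 180.52975463867188, 44.76041793823242)
strip (array([ 0.58432397, -0.07392889]), -2.4833450317382812, 297.4722595214844, 26.781272888183594)
pin along -0.0025 across 0.0466 rel.angle -2.9
rod along 0.0156 across -0.1030 rel.angle 2.7
18.9667
```

View pics/top3.png

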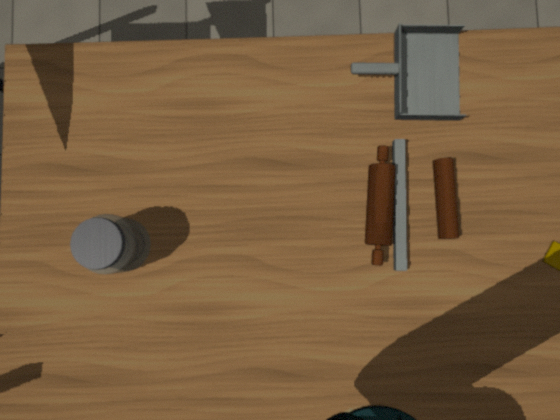

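The far end is touching the strip or nearly so, at about (393,165), with the near end about 9 mm open. I press on the near end and roll it in.

Run:
```python
from h import *
r=measure(cv2.cvtColor(cv2.imread('pics/top0.png'),cv2.COLOR_BGR2RGB));c,a,u,v=rel(r)
set_gripper(.02)
pa=a-2.9; s=np.sin(np.radians(2.9)); al=-.062
move_pose([.52,0,.14],[180,0,90+pa])
stroke(c+(.0466-al*s)*v,pa,a,v,.013,N=14,off=.011,along=al)
move_pose([.42,-.42,.16],[180,0,60])
im=shot('top','top4.png');r2=measure(im)
for k in r2:print(k,r2[k])
rel({**r2,'strip':r['strip']});print(get_obs()['time'])
cv2.imwrite('pics/c4.png',cv2.resize(cv2.cvtColor(im[125:285,320:480],cv2.COLOR_RGB2BGR),None,fx=3.6,fy=3.6))
```

```text
pin along 0.0011 across 0.1085 rel.angle -3.9
rod along 0.0157 across -0.1033 rel.angle 2.6
hit True [ 0.52492568 -0.01019504  0.0600204 ] [-2.33970567  0.46843493 11.16592359] t 22.3583
end [ 0.52409544 -0.03618647  0.06012844] [-0.89816195 -0.32209142  5.03343244]
t 24.0083
pin (array([ 0.58364136, -0.02921976]), -2.951385498046875, 266.93389892578125, 53.91443634033203)
rod (array([ 0.59606891, -0.17688356]), 0.8288230299949646, 180.45738220214844, 44.98275375366211)
strip (array([ 0.58432397, -0.07392889]), -2.4833450317382812, 297.4722595214844, 26.781272888183594)
pin along -0.0024 across 0.0440 rel.angle -0.8
rod along 0.0157 across -0.1031 rel.angle 3.0
25.55
```

View pics/c4.png

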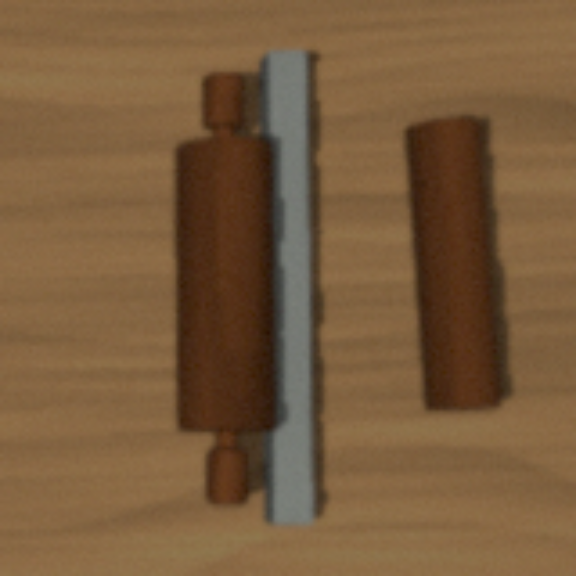

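The pin now looks parallel and practically flush, measuring 44.0 mm against 42.5 mm. That difference is within calibration error, so I add one short settling stroke at the centre to close any remaining gap.

Run:
```python
from h import *
r=measure(cv2.cvtColor(cv2.imread('pics/top0.png'),cv2.COLOR_BGR2RGB));c,a,u,v=rel(r)
set_gripper(.08)
move_pose([.58,0,.14],[180,0,90+a])
stroke(c+.0435*v,a,a,v,.006,N=8,off=.008)
move_pose([.42,-.42,.16],[180,0,60]);wait(.5)
im=shot('top','top5.png');r2=measure(im)
for k in r2:print(k,r2[k])
rel({**r2,'strip':r['strip']});print(get_obs()['time'])
cv2.imwrite('pics/c5.png',cv2.resize(cv2.cvtColor(im[125:285,320:480],cv2.COLOR_RGB2BGR),None,fx=3.6,fy=3.6))
```

```text
pin along 0.0011 across 0.1085 rel.angle -3.9
rod along 0.0157 across -0.1033 rel.angle 2.6
hit True [ 0.58653358 -0.02180529  0.06005999] [-2.94505919  0.16084046  9.50221189] t 29.5083
end [ 0.58607865 -0.03372726  0.06014235] [0.96061426 0.58298538 4.75309779]
t 30.8083
pin (array([ 0.58473236, -0.02922888]), -2.9391250610351562, 269.11224365234375, 54.037723541259766)
rod (array([ 0.59615295, -0.1769819 ]), 0.47151750326156616, 180.63148498535156, 44.833805084228516)
strip (array([ 0.58434021, -0.0735562 ]), -2.4724197387695312, 297.46832275390625, 25.998022079467773)
pin along -0.0013 across 0.0440 rel.angle -0.8
rod along 0.0157 across -0.1032 rel.angle 2.7
32.925
```

View pics/c5.png

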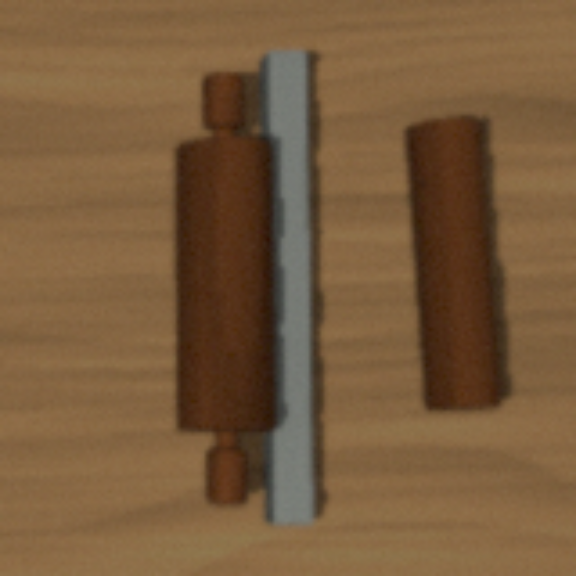

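The pin did not move across under the extra stroke: it still measures 44.0 mm (−29.2 mm in y) and has only turned, so it is resting against the strip, parallel to it. The rod and jar are unmoved and the arm is clear.

```bash
python3 -c "
from rig import *
print(hand_in())"
```

```text
the job is handed in; nothing more can be done
None
```

The rolling pin lies flush against the left side of the stop strip, rolled there from on top in five short strokes, with the plain rod and cookie jar left where they were; the job is handed in at about 33 s, with no verdict returned.

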